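# Find the hidden notch of a washer console's hatch lock, open the hatch and press the reset

### The arm

A 6-joint arm with a two-finger parallel gripper is mounted at the origin on the work surface. World frame = base frame: x ahead of the robot, y to its left, z up, the work surface at z = 0. Lengths are in m, angles in rad, forces in N, time in s.
With the tool pointing down it reaches from about 0.3 to 0.875 m from the base axis. Payload 6.4 kg.
Tool frame: the origin (TCP) lies midway between the tips of the shut fingers; the grasp point (between the pads) lies 19 mm behind it; z points along the fingers, y is the direction in which the jaws open and shut (so a half turn about z gives the same grasp; the last joint's range is limited). The gripper opens to 85 mm and grips with 20 to 120 N. Pads are 22 mm wide; open, the fingers measure 114 mm over their backs; the gripper's body (76 mm by 85 mm) begins 54 mm behind the grasp point. The pads swing forward as they close: fully open they stand 13 mm farther back than shut.
Start: joints at [-1.364, 0.181, 1.607, -0, 1.354, -0.206], TCP at [0.231, -0.527, 0.231] pointing down, gripper open.
Joint ranges: [-2.99, 2.99], [-0.89, 2.07], [0.3, 2.58], [-1.14, 4.28], [0, 2.63], [-3.12, 3.12]. Speed limits (rad/s): [2.57, 2.57, 3.01, 3.14, 3.14, 3.14].

### API

Orientations are given as a unit quaternion [w, x, y, z].
In Python, from bench import ctrl, optics, ticket gives the robot as it stands. The module is installed in compiled form; this text tells all that it offers.
- The arm moves only by the tool step_arm, never from a script. Its argument "targets" is text: rows parted by semicolons, each of 6 numbers parted by spaces: the shift along the tool's x, y, z in mm, then the turn, a rotation vector about the tool's x, y, z in rad. In form: dx dy dz rx ry rz; .... A call has 1 to 8 rows; each row is the pose to reach, as a shift and turn from the pose commanded when the call began, along the tool's axes at that moment; what a row does not reach only later rows make up. A row lasts 1/8 s, in which the tool goes at most 62.5 mm and 10.7 degrees, less where a joint would pass 70% of its speed; a pose out of reach is approached as far as the arm can. A call with a gripper value outside its range is refused whole. "grip" is the opening in per cent of the stroke, from 0 (shut) to 100 (fully open), set as the call begins (left out, the last holds). The fingers move at their own pace and stop on an object; the grip force is fixed at half the most. Time passes only in rows, so rows that repeat a pose let the fingers close. It gives the time, the measured TCP pose, the force and the opening at its end, in the units of the state.
- ctrl.get_obs(): the state, without advancing time (a new reading comes with each control period).
- optics.camera(name): name is "scene" or "top" or "wrist"; returns a dict with "image" (420x560x3 uint8, red, green, blue), "mtx" (3x3 intrinsics, pixels), "D" ([k1, k2, p1, p2, k3] as OpenCV has them; the pictures are not rectified), "xyz" and "orientation" of the camera in the world. Camera axes: x right, y up, looking along -z (the intrinsics and any distortion apply to the point x, -y, -z); pixel columns grow to the right and rows downward; lengths in m; the calibration is good to about 2 mm. A picture is of the moment at which its call begins. There is no depth.
- ticket.hand_in(): hands the job in, once; it reports no verdict.
The state is a dict: "time_s": time; "q": joint angles; "dq": joint speeds; "joint_efforts": joint torques, N m; "eef_pos": TCP position; "eef_rot": TCP orientation; "wrist_force": force on the tool from outside, world axes, zero at the start; "torque": the same for the moment, N m; "opening": opening from 0.0 (shut) to 1.0 (fully open).
Only numpy, scipy, OpenCV 4.12 (cv2) and the standard library are available. Lean on these libraries where they do the work, as an engineer would, in place of code of your own. Each camera call takes 0.05 s, during which the arm holds its last target.

### The job

A washing machine's control console lies on the bench with its service hatch locked: turn the round hatch knob slowly clockwise (seen from above), feeling for the brief torque dip of its unmarked notch, and stop there. With the knob resting in the notch, slide the hatch gently and fully open - never force it against its lock - then press the reset button in the bay all the way down and let go. Leave the hatch open and the other things on the console and bench where they lie.

Things in the scene. Friction and masses are not known exactly. Their poses are not given: they have to be found in the camera images.
- washer: the white plastic console, 200 (x) x 450 (y) x 70 mm high, fixed on the bench; its origin is the centre of its underside, z up. The hatch slides along its +y. The bay that the hatch covers when shut is an opening in the top, 84 mm wide (x from -42 to +42 mm) and y from -90 to +20 mm, its floor 30 mm below the console's top.
- hatch: light grey hatch plate on the console's top, 110 (x) x 130 (y) x 5 mm, with the knob on it; origin on the knob's axis, 1 mm above the console's top, axes as the console's. The plate reaches from y = -100 to +30 mm. Shut, it is at x = 0, y = 0, z = 71 mm in the console's frame; fully open, at a stop, it has slid 100 mm to the console's +y. Unlocked it drags about 2 N; locked it gives 4 to 7 mm.
- knob_mid (a point): point on the axis of the hatch knob at a good grip height, 29 mm above the hatch's origin, 24 mm above the plate, 14 mm below the knob's top. The knob is an upright, unmarked, finely ribbed black cylinder, 40 mm in diameter, 36 mm tall. The point rides with the hatch but does not turn with the knob; axes as the hatch's.
- knob_foot (a point): the knob's axis at the plate's top, 24 mm below knob_mid. The notch lies 0.6 to 1.8 rad clockwise of the start. Torque to turn: drag 0.06 N m; over the last 0.2 rad before the notch it falls below zero, to -0.15 (the knob is drawn ahead), then is 0.13 for 0.7 rad past it (easy to overrun; turning back out takes 0.25). Let go within 0.15 rad before the notch it draws itself in; within 0.15 rad of it the hatch is free.
- catch: fixed steel pin, 6 mm in diameter, 7 mm tall, on the bay's floor below the knob's axis (hatch shut), unseen until the hatch is open; it holds the hatch through a slotted cam under the knob. Its origin is the console's. At most 15 N may act between the hatch and this pin.
- reset (a joint): travel of the reset button in m: 0 is up, 0.006 is fully pressed; its spring takes 1.5 N to start and 5 N at full travel.
- reset_top (a point): centre of the top of the round grey reset button, 24 mm in diameter, under the shut hatch: it stands in the bay 50 mm to -y of the console's centre, its top 8 mm below the console's top; it moves straight down.
- tape: bystander: roll of black tape, 64 mm in diameter, 19 mm high, on the console; origin under its centre
- dish: bystander: small steel dish, 56 mm in diameter, 22 mm high, on the console; origin under its centre
- screwdriver: bystander: screwdriver, 150 mm long, orange handle, lying across the +y end of the console; origin underneath
- pliers: bystander: pliers with orange handles, 150 mm long, lying on the bench; origin under the pivot
- pump: bystander: drain pump standing on the bench, foot 70 x 90 mm, 88 mm high; origin under its centre
- jar: bystander: clear jar, 64 mm in diameter, 75 mm high, on the bench; origin under its centre

How it is judged:
By the outcome, as a careful person would: the job done as asked, in the order asked, and still so for the second after the job is handed in, with the robot touching nothing.
It also fails if it takes over 72 s, if anything falls off the work surface, if the arm or the gripper's body presses on something with over 40 N, if the wrist force passes 120 N, or if a joint passes its speed limit or range.

## Working session

There is one attempt and no reset: what is moved stays moved. The work goes in short steps, Python scripts to look and compute and a tool call to move; the robot and the scene stay as the last step left them, time stands still between calls to the robot, and variables do not carry over. Pictures are saved under pics/ and viewed, and the job is handed in when it is done.

Besides the shell and the picture viewer there is one more tool, called after "Request:" as name(argument=value, ...), one argument or row to a line, values as JSON. step_arm: Moves the arm, as the interface text tells. Its arguments: {"type":"object","properties":{"targets":{"type":"string"},"grip":{"type":"number"}},"required":["targets"]}

```bash
mkdir -p pics
cat > h.py <<'E'
import numpy as np, cv2
from scipy.spatial.transform import Rotation as R
from bench import ctrl, optics, ticket
def rot(q): return R.from_quat([q[1],q[2],q[3],q[0]])
def snap(n,f):
    c=optics.camera(n); cv2.imwrite(f,c["image"][:,:,::-1]); return c
def ray(c,uv):
    p=cv2.undistortPoints(np.array([[uv]],float),np.array(c["mtx"]),np.array(c["D"]))[0,0]
    d=rot(c["orientation"]).apply([p[0],-p[1],-1.0]); return np.array(c["xyz"]),d
def onz(c,uv,z):
    o,d=ray(c,uv); return o+d*(z-o[2])/d[2]
def proj(c,P):
    q=rot(c["orientation"]).inv().apply(np.array(P)-np.array(c["xyz"]))
    q=np.array([[q[0],-q[1],-q[2]]])
    return cv2.projectPoints(q,np.zeros(3),np.zeros(3),np.array(c["mtx"]),np.array(c["D"]))[0][0,0]
E
python3 - <<'E'
from h import *
import pickle
o=ctrl.get_obs()
print(o)
cs={}
for n in ["scene","top","wrist"]:
    cs[n]=snap(n,f"pics/{n}0.png"); print(n,cs[n]["xyz"],cs[n]["orientation"])
pickle.dump(cs,open("c0.pkl","wb"))
E
```

```text
{'time_s': 0.0, 'q': array([-1.36428014e+00,  1.81538106e-01,  1.60799871e+00,  5.76001571e-06,
        1.35383432e+00, -2.06314157e-01]), 'dq': array([-2.34383750e-05, -6.44715435e-04,  6.21074497e-04, -9.88648425e-05,
       -1.30872702e-03,  2.64362463e-04]), 'joint_efforts': array([ 7.88127218e-04, -4.44874907e+01, -3.51334977e+01, -2.65486087e-04,
        9.01213672e-03,  7.72815838e-06]), 'eef_pos': array([ 0.23058536, -0.52613115,  0.23039031]), 'eef_rot': array([-8.89241579e-04,  9.78771663e-01,  2.04951803e-01,  2.72211099e-06]), 'wrist_force': array([-0.31336706,  0.0118652 ,  0.15819814]), 'torque': array([ 0.09289123, -0.0006035 ,  0.00292569]), 'opening': 0.9996553860255291}
scene [ 1.33167139 -0.45942431  0.83222279] [0.77703582 0.37797289 0.21208528 0.45647745]
top [0.42023182 0.00762526 1.21733406] [ 0.71117848  0.04059134 -0.03354446 -0.70103658]
wrist [ 0.29584791 -0.49737348  0.3724479 ] [ 0.82853894 -0.11835389  0.07830921 -0.54164864]
```

View pics/scene0.png

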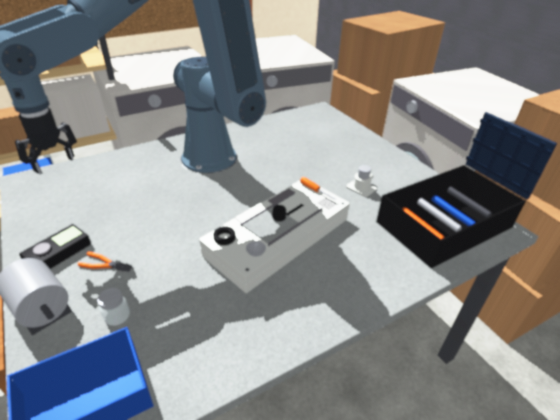

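View pics/top0.png

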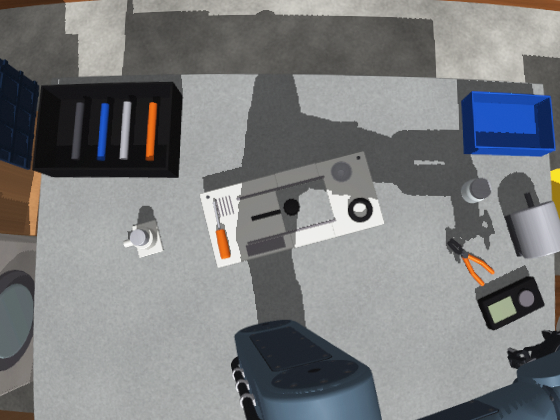

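View pics/wrist0.png

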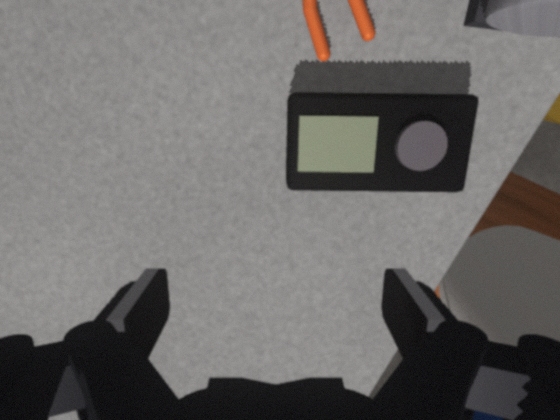

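Run:
```python
from h import *
import pickle
cs=pickle.load(open("c0.pkl","rb"));c=cs["top"]
im=c["image"][:,:,::-1]
cv2.imwrite("pics/topz.png",cv2.resize(im[140:280,190:400],None,fx=3.8,fy=3.8,interpolation=cv2.INTER_CUBIC))
im=cs["scene"]["image"][:,:,::-1]
cv2.imwrite("pics/scz.png",cv2.resize(im[165:300,190:360],None,fx=4.4,fy=4.4,interpolation=cv2.INTER_CUBIC))
for n,uv,z in [("knob",(291,207),.107),("c1",(203,195),.07),("c2",(366,151),.07),("c3",(384,222),.07),("c4",(219,267),.07)]:
    print(n,onz(c,uv,z))
```

```text
knob [0.54521218 0.01287367 0.107     ]
c1 [0.57795659 0.24466995 0.07      ]
c2 [ 0.7015279  -0.18364329  0.07      ]
c3 [ 0.51347176 -0.22972756  0.07      ]
c4 [0.39090799 0.19675966 0.07      ]
```

View pics/topz.png

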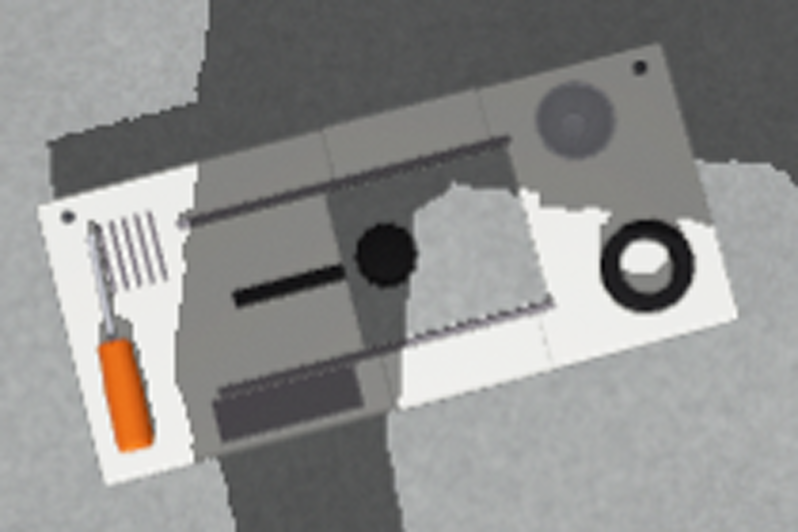

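View pics/scz.png

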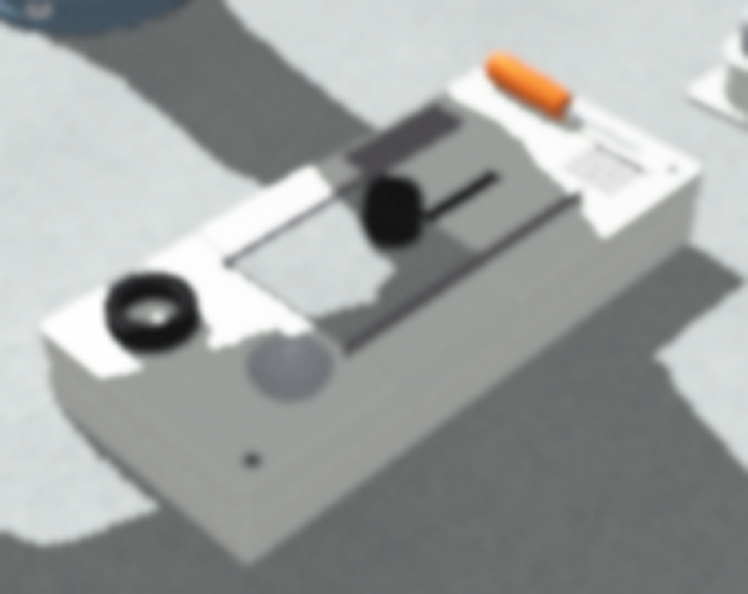

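Run:
```python
from h import *
import pickle
cs=pickle.load(open("c0.pkl","rb"));c=cs["top"]
Z=lambda u,v:((u+.5)/3.8-.5+190,(v+.5)/3.8-.5+140)
S=lambda u,v:((u+.5)/4.4-.5+190,(v+.5)/4.4-.5+165)
P=[onz(c,Z(*p),.07) for p in [(40,205),(660,43),(738,317),(107,484)]]
for p in P: print(p.round(4))
ctr=np.mean(P,0); yv=(P[0]+P[3]-P[1]-P[2])/2; xv=(P[0]+P[1]-P[2]-P[3])/2
print("ctr",ctr,np.linalg.norm(yv),np.linalg.norm(xv),np.arctan2(-yv[0],yv[1]),np.arctan2(xv[1],xv[0]))
# knob top blob in top view
im=c["image"]; roi=im[190:225,275:308].max(2); m=(roi<35).astype(np.uint8)
n,l,s,ce=cv2.connectedComponentsWithStats(m); k=1+np.argmax(s[1:,4]); print(s[k],ce[k]+[275,190])
y=yv/np.linalg.norm(yv);x=np.array([y[1],-y[0],0])
kt=onz(c,ce[k]+[275,190],.100); print("knob",kt,(kt-ctr)@x,(kt-ctr)@y)
d=cs["scene"]
o2=[onz(d,S(*p),.07) for p in [(48,325),(247,565),(700,168)]]
for n,q in [("t",(151,312)),("tape top",(151,312))]: pass
for p in o2: p=p-ctr; print("scene",p@x,p@y)
im=d["image"]; roi=im[200:225,270:290].max(2)
m=(roi<35).astype(np.uint8);n,l,s,ce=cv2.connectedComponentsWithStats(m); k=1+np.argmax(s[1:,4]); u=ce[k]+[270,200]
kt=onz(d,u,.090); print("scene knob",s[k],u,kt,(kt-ctr)@x,(kt-ctr)@y)
for nm,q,h in [("tape",(647,265),.089),("dish",(575,120),.09),("sd",(127,450),.08),("sd2",(95,225),.075),("sdl",(150,440),.09)]:
    p=onz(c,Z(*q),h)-ctr; print(nm,p@x,p@y)
```

```text
[0.5816 0.2524 0.07  ]
[ 0.7015 -0.1765  0.07  ]
[ 0.5107 -0.2293  0.07  ]
[0.3908 0.1999 0.07  ]
ctr [0.54618301 0.01162852 0.07      ] 0.44546861789427905 0.19793392183087072 0.27247777964276515 0.2691817262094663
[  9   9  15  16 190] [291.02105263 206.65789474]
knob [0.54687293 0.0128658  0.1       ] 0.0009974441481625763 0.0010059667354395427
scene -0.0913220737670089 -0.22468812555506007
scene 0.1453079632299336 -0.264127689062453
scene 0.10270302950228083 0.21560247596916998
scene knob [  3   6  12  14 138] [278.81884058 212.70289855] [0.54515804 0.0120156  0.09      ] -0.000882989618346478 0.0006486366078020573
tape -0.04966348943521307 -0.1681351283944622
dish 0.058224839486822194 -0.14748651693369433
sd -0.0803717856570209 0.2027152407343397
sd2 0.07461920907257047 0.18777668672115838
sdl -0.07815677252891404 0.18457932098351926
```

```bash
cat >> h.py <<'E'
def rel(P,yaw,o=None):
    """row for TCP at P, pointing down with tool-x yaw (from the measured pose)"""
    o=o or ctrl.get_obs(); r=rot(o["eef_rot"])
    t=R.from_euler("z",yaw)*R.from_euler("x",np.pi)
    return np.r_[r.inv().apply(np.array(P)-o["eef_pos"])*1e3,(r.inv()*t).as_rotvec()]
def st():
    o=ctrl.get_obs(); r=rot(o["eef_rot"]); x=r.apply([1,0,0])
    print("t",round(o["time_s"],2),"p",o["eef_pos"].round(4),"yaw",round(np.arctan2(x[1],x[0]),3),"down",r.apply([0,0,1]).round(4),"F",o["wrist_force"].round(2),"T",o["torque"].round(3),"op",round(o["opening"],3),"q",o["q"].round(3)); return o
E
python3 - <<'E'
from h import *
print(rel([.546,.012,.2],2.79).round(3))
E
```

```text
[ 5.04846e+02 -3.66485e+02  3.12160e+01 -0.00000e+00 -2.00000e-03
 -2.37700e+00]
```

Request:
step_arm(
  targets="39 -28 2 0 0 -0.18; 78 -56 5 0 0 -0.36; 116 -85 7 0 0 -0.54; 155 -113 10 0 0 -0.72; 194 -141 12 0 0 -0.9; 233 -169 14 0 0 -1.08; 272 -197 17 0 0 -1.26; 311 -225 19 0 0 -1.44",
  grip=75,
)

```text
time_s: 1.15
eef_pos: [0.4258, -0.1943, 0.2121]
eef_rot: [-0.0, 0.598, 0.801, 0.0]
wrist_force: [1.0, 0.0, 0.4]
opening: 0.749
```

Run:
```python
from h import *
st();print(rel([.546,.012,.2],2.79).round(3))
```

```text
t 1.15 p [ 0.4258 -0.1943  0.2121] yaw 1.859 down [-0.e+00  1.e-04 -1.e+00] F [0.97 0.04 0.38] T [-0.001  0.007 -0.028] op 0.749 q [-0.683 -0.045  1.887  0.     1.3   -0.97 ]
[163.718 173.842  12.119   0.     -0.     -0.931]
```

Request:
step_arm(
  targets="33 35 2 0 0 -0.18; 66 70 5 0 0 -0.36; 99 105 7 0 0 -0.54; 131 139 10 0 0 -0.72; 163 173 12 0 0 -0.93; 163 173 12 0 0 -0.93; 163 173 12 0 0 -0.93",
)

```text
time_s: 2.02
eef_pos: [0.5457, 0.0088, 0.1999]
eef_rot: [-0.001, 0.179, 0.984, -0.0]
wrist_force: [-0.8, 0.2, 0.5]
opening: 0.752
```

Run:
```python
from h import *
st();print(rel([.546,.012,.2],2.79).round(3))
c=snap("wrist","pics/w1.png"); import pickle; pickle.dump(c,open("w1.pkl","wb"))
print(c["xyz"],proj(c,[.546,.012,.107]))
```

```text
t 2.02 p [0.5457 0.0088 0.1999] yaw 2.782 down [-1.1e-03 -2.0e-04 -1.0e+00] F [-0.81  0.22  0.47] T [0.017 0.047 0.006] op 0.752 q [-0.201  0.147  1.712 -0.     1.284 -1.413]
[ 8.20e-01  3.12e+00 -1.38e-01 -1.00e-03 -1.00e-03 -8.00e-03]
[0.47806009 0.03432123 0.34188165] [279.56891006 211.06024878]
```

View pics/w1.png

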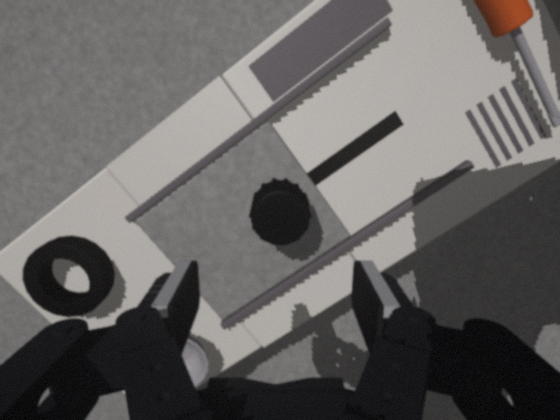

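Run:
```python
from h import *
import pickle
c=pickle.load(open("w1.pkl","rb")); im=c["image"]
roi=im[170:255,235:325].max(2)
cv2.imwrite("pics/k.png",cv2.resize(np.clip(im[170:255,235:325,::-1].astype(float)*3,0,255).astype(np.uint8),None,fx=6,fy=6))
for th in (40,50):
    m=(roi<th).astype(np.uint8);n,l,s,ce=cv2.connectedComponentsWithStats(m);k=1+np.argmax(s[1:,4]);print(s[k],ce[k]+[235,170])
# project circles outline for comparision
for z in (.076,.112): 
    q=np.array([proj(c,[.546+.02*np.cos(a),.012+.02*np.sin(a),z]) for a in np.linspace(0,6.28,40)]); print(z,q.min(0),q.max(0))
```

```text
[  16   10   60   65 2963] [280.12622342 212.54336821]
[  15    9   62   67 3080] [280.33603896 212.6038961 ]
0.076 [252.8183151  173.32707757] [305.32931198 224.06152227]
0.112 [249.6159365  183.89886104] [309.6701243  241.26183443]
```

View pics/k.png

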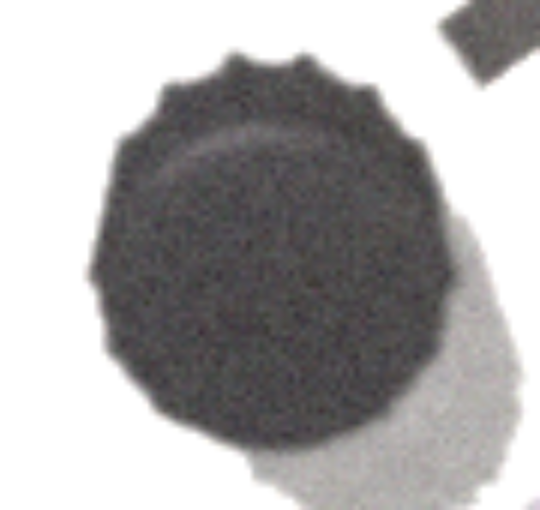

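Run:
```python
from h import *
st();print(rel([.547,.012,.08],2.785).round(3))
```

```text
t 2.08 p [0.5456 0.0083 0.2   ] yaw 2.781 down [-8.e-04 -2.e-04 -1.e+00] F [-0.05 -0.48 -0.32] T [-0.029  0.001  0.009] op 0.748 q [-0.202  0.147  1.712 -0.     1.284 -1.412]
[-4.70000e-02  3.99800e+00  1.20012e+02 -0.00000e+00 -1.00000e-03
 -4.00000e-03]
```

Request:
step_arm(
  targets="0 2 30 0 0 0; 0 3.6 60 0 0 0; 0 3.6 85 0 0 0; 0 3.6 105 0 0 0; 0 3.6 115 0 0 0; 0 3.6 120 0 0 0; 0 3.6 120 0 0 0",
)

```text
time_s: 2.95
eef_pos: [0.5476, 0.0119, 0.0806]
eef_rot: [0.0, 0.179, 0.984, -0.0]
wrist_force: [0.8, 0.4, 0.3]
opening: 0.75
```

Run:
```python
from h import *
st();print(rel([.547,.012,.08],2.785).round(3))
```

```text
t 2.95 p [0.5476 0.0119 0.0806] yaw 2.782 down [ 4.e-04 -1.e-04 -1.e+00] F [0.85 0.37 0.33] T [ 0.014 -0.003  0.025] op 0.75 q [-0.195  0.306  1.789 -0.     1.046 -1.406]
[ 0.581 -0.065  0.64   0.     0.    -0.003]
```

Request:
step_arm(
  targets="0 0 0 0 0 0; 0 0 0 0 0 0; 0 0 0 0 0 0; 0 0 0 0 0 0; 0 0 0 0 0 0; 0 0 0 0 0 0",
  grip=0,
)

```text
time_s: 3.7
eef_pos: [0.5478, 0.012, 0.0814]
eef_rot: [0.001, 0.178, 0.984, -0.0]
wrist_force: [-3.6, -0.6, 5.3]
opening: 0.454
```

Run:
```python
from h import *
st()
```

```text
t 3.7 p [0.5478 0.012  0.0814] yaw 2.783 down [ 1.e-03 -6.e-04 -1.e+00] F [-3.57 -0.63  5.26] T [-0.179  0.425  0.062] op 0.454 q [-1.940e-01  3.050e-01  1.788e+00 -1.000e-03  1.047e+00 -1.406e+00]
```

Request:
step_arm(
  targets="0 0 0 0 0 0.05; 0 0 0 0 0 0.1; 0 0 0 0 0 0.15; 0 0 0 0 0 0.2; 0 0 0 0 0 0.25; 0 0 0 0 0 0.3",
)

```text
time_s: 4.45
eef_pos: [0.5481, 0.0121, 0.0814]
eef_rot: [0.001, 0.324, 0.946, 0.0]
wrist_force: [-2.2, -1.6, 4.8]
opening: 0.451
```

Run:
```python
from h import *
st()
```

```text
t 4.45 p [0.5481 0.0121 0.0814] yaw 2.482 down [ 1.8e-03 -6.0e-04 -1.0e+00] F [-2.22 -1.59  4.76] T [-0.448  0.512 -0.118] op 0.451 q [-0.194  0.306  1.788 -0.     1.046 -1.105]
```

Request:
step_arm(
  targets="0 0 0 0 0 0.04",
)

```text
time_s: 4.58
eef_pos: [0.5482, 0.0121, 0.0814]
eef_rot: [0.001, 0.343, 0.939, 0.0]
wrist_force: [-1.6, -1.5, 5.4]
opening: 0.453
```

Run:
```python
from h import *
st()
```

```text
t 4.58 p [0.5482 0.0121 0.0814] yaw 2.442 down [ 1.8e-03 -6.0e-04 -1.0e+00] F [-1.58 -1.45  5.41] T [-0.449  0.462 -0.197] op 0.453 q [-0.194  0.306  1.788 -0.     1.046 -1.065]
```

Request:
step_arm(
  targets="0 0 0 0 0 0.03",
)

```text
time_s: 4.7
eef_pos: [0.5483, 0.0121, 0.0814]
eef_rot: [0.001, 0.357, 0.934, 0.0]
wrist_force: [-0.5, -0.2, 7.2]
opening: 0.454
```

Run:
```python
from h import *
st()
for i in range(2): optics.camera("top"); st()
```

```text
t 4.7 p [0.5483 0.0121 0.0814] yaw 2.412 down [ 2.e-03 -6.e-04 -1.e+00] F [-0.46 -0.24  7.18] T [-0.497  0.475 -0.208] op 0.454 q [-0.194  0.306  1.788 -0.     1.046 -1.035]
t 4.75 p [0.5483 0.0121 0.0814] yaw 2.411 down [ 2.1e-03 -5.0e-04 -1.0e+00] F [-2.27 -1.85  5.14] T [-0.563  0.622 -0.102] op 0.455 q [-0.194  0.306  1.788 -0.     1.046 -1.034]
t 4.8 p [0.5483 0.0121 0.0814] yaw 2.412 down [ 2.1e-03 -5.0e-04 -1.0e+00] F [-3.85 -2.32  5.8 ] T [-0.601  0.507  0.05 ] op 0.453 q [-0.194  0.306  1.788 -0.     1.046 -1.036]
```

```bash
cat >> h.py <<'E'
def tz(n=0):
    for i in range(n+1):
        if i: optics.camera("top")
        o=ctrl.get_obs(); x=rot(o["eef_rot"]).apply([1,0,0])
        print("t %.2f turn %.3f Tz %.3f j6 %.3f F %s p %s dq6 %.3f"%(o["time_s"],2.785-np.arctan2(x[1],x[0]),o["torque"][2],o["joint_efforts"][5],o["wrist_force"].round(1),o["eef_pos"].round(4),o["dq"][5]))
E
python3 -c "
from h import *
tz()"
```

```text
t 4.80 turn 0.373 Tz 0.050 j6 0.370 F [-3.9 -2.3  5.8] p [0.5483 0.0121 0.0814] dq6 -0.020
```

Request:
step_arm(
  targets="0 0 0 0 0 0.02",
)

```text
time_s: 4.92
eef_pos: [0.5483, 0.0121, 0.0814]
eef_rot: [0.001, 0.366, 0.931, 0.0]
wrist_force: [-2.3, 0.2, 6.2]
opening: 0.452
```

```bash
python3 -c "
from h import *
tz()"
```

```text
t 4.92 turn 0.392 Tz -0.159 j6 -0.267 F [-2.3  0.2  6.2] p [0.5483 0.0121 0.0814] dq6 0.169
```

Request:
step_arm(
  targets="0 0 0 0 0 0.02",
)

```text
time_s: 5.05
eef_pos: [0.5483, 0.0121, 0.0814]
eef_rot: [0.001, 0.375, 0.927, 0.0]
wrist_force: [-1.2, 0.4, 6.5]
opening: 0.451
```

```bash
python3 -c "
from h import *
tz(2)"
```

```text
t 5.05 turn 0.413 Tz -0.309 j6 -0.323 F [-1.2  0.4  6.5] p [0.5483 0.0121 0.0814] dq6 0.163
t 5.10 turn 0.414 Tz -0.270 j6 -0.050 F [-2.4 -1.   6.4] p [0.5483 0.0121 0.0814] dq6 -0.026
t 5.15 turn 0.412 Tz -0.099 j6 0.238 F [-2.8 -0.8  5.3] p [0.5484 0.0121 0.0814] dq6 -0.012
```

```bash
python3 -c "
from h import *
tz(6)"
```

```text
t 5.15 turn 0.412 Tz -0.099 j6 0.238 F [-2.8 -0.8  5.3] p [0.5484 0.0121 0.0814] dq6 -0.012
t 5.20 turn 0.412 Tz 0.032 j6 0.209 F [-2.1 -2.3  4.1] p [0.5484 0.0122 0.0814] dq6 -0.004
t 5.25 turn 0.412 Tz 0.250 j6 0.172 F [-0.2 -0.1  3.7] p [0.5484 0.0121 0.0814] dq6 -0.005
t 5.30 turn 0.412 Tz 0.311 j6 0.080 F [1.5 0.7 4.3] p [0.5484 0.0121 0.0814] dq6 -0.005
t 5.35 turn 0.412 Tz 0.152 j6 -0.028 F [0.6 2.2 5. ] p [0.5483 0.0121 0.0814] dq6 -0.002
t 5.40 turn 0.412 Tz 0.060 j6 -0.104 F [1.6 1.6 5.7] p [0.5483 0.0121 0.0814] dq6 0.000
t 5.45 turn 0.412 Tz -0.074 j6 -0.145 F [0.8 2.8 6.1] p [0.5483 0.0121 0.0814] dq6 0.003
```

```bash
python3 -c "
from h import *
tz(10)"
```

```text
t 5.45 turn 0.412 Tz -0.074 j6 -0.145 F [0.8 2.8 6.1] p [0.5483 0.0121 0.0814] dq6 0.003
t 5.50 turn 0.412 Tz -0.232 j6 -0.118 F [-1.3 -0.1  5.6] p [0.5483 0.0121 0.0814] dq6 0.002
t 5.55 turn 0.412 Tz -0.300 j6 -0.001 F [-2.1 -1.3  6.4] p [0.5483 0.0121 0.0814] dq6 0.003
t 5.60 turn 0.412 Tz -0.052 j6 0.106 F [-1.6 -1.9  5.2] p [0.5483 0.0121 0.0814] dq6 0.002
t 5.65 turn 0.412 Tz 0.030 j6 0.166 F [-1.  -1.8  4.5] p [0.5484 0.0121 0.0814] dq6 -0.002
t 5.70 turn 0.412 Tz 0.292 j6 0.165 F [0.3 0.  3.8] p [0.5484 0.0122 0.0814] dq6 -0.003
t 5.75 turn 0.412 Tz 0.274 j6 0.073 F [0.2 0.9 4.3] p [0.5484 0.0121 0.0814] dq6 -0.005
t 5.80 turn 0.412 Tz 0.157 j6 -0.032 F [0.5 1.5 5. ] p [0.5483 0.0121 0.0814] dq6 -0.002
t 5.85 turn 0.412 Tz 0.053 j6 -0.111 F [0.4 2.2 6.4] p [0.5483 0.0121 0.0814] dq6 0.001
t 5.90 turn 0.412 Tz -0.102 j6 -0.148 F [1.5 2.5 7.2] p [0.5483 0.0121 0.0814] dq6 0.002
t 5.95 turn 0.412 Tz -0.271 j6 -0.109 F [-0.8 -0.3  7. ] p [0.5483 0.0121 0.0814] dq6 0.002
```

```bash
cat >> h.py <<'E'
def mean(n=9):
    T=[];J=[];F=[]
    for i in range(n):
        optics.camera("top"); o=ctrl.get_obs(); T.append(o["torque"][2]);J.append(o["joint_efforts"][5]);F.append(o["wrist_force"])
    x=rot(o["eef_rot"]).apply([1,0,0])
    print("t %.2f turn %.3f Tz %.3f j6 %.3f F %s p %s | Tz rng %.2f %.2f"%(o["time_s"],2.785-np.arctan2(x[1],x[0]),np.mean(T),np.mean(J),np.mean(F,0).round(1),o["eef_pos"].round(4),min(T),max(T)))
    open("log.txt","a").write(str((T,J))+"\n")
E
python3 -c "
from h import *
mean()"
```

```text
t 6.40 turn 0.412 Tz -0.007 j6 0.014 F [-0.5 -0.2  5.4] p [0.5483 0.0121 0.0814] | Tz rng -0.33 0.27
```

Request:
step_arm(
  targets="0 0 0 0 0 0.03; 0 0 0 0 0 0.06",
)

```text
time_s: 6.65
eef_pos: [0.5483, 0.0121, 0.0813]
eef_rot: [0.001, 0.403, 0.915, 0.0]
wrist_force: [-0.2, 0.9, 6.1]
opening: 0.447
```

```bash
python3 -c "
from h import *
mean()"
```

```text
t 7.10 turn 0.472 Tz 0.008 j6 0.028 F [-0.   0.4  5.6] p [0.5484 0.0121 0.0813] | Tz rng -0.25 0.29
```

Request:
step_arm(
  targets="0 0 0 0 0 0.03; 0 0 0 0 0 0.06",
)

```text
time_s: 7.35
eef_pos: [0.5484, 0.0122, 0.0814]
eef_rot: [0.001, 0.43, 0.903, 0.0]
wrist_force: [-0.2, 1.5, 6.4]
opening: 0.451
```

```bash
python3 -c "
from h import *
mean()"
```

```text
t 7.80 turn 0.532 Tz -0.008 j6 0.022 F [0.1 0.5 5.4] p [0.5484 0.0122 0.0813] | Tz rng -0.30 0.24
```

Request:
step_arm(
  targets="0 0 0 0 0 0.03; 0 0 0 0 0 0.06",
)

```text
time_s: 8.05
eef_pos: [0.5485, 0.0122, 0.0814]
eef_rot: [0.001, 0.457, 0.889, 0.0]
wrist_force: [1.5, 2.1, 5.8]
opening: 0.451
```

```bash
python3 -c "
from h import *
mean()"
```

```text
t 8.50 turn 0.592 Tz -0.042 j6 0.023 F [0.5 0.8 5.9] p [0.5485 0.0122 0.0813] | Tz rng -0.30 0.28
```

Request:
step_arm(
  targets="0 0 0 0 0 0.03; 0 0 0 0 0 0.06",
)

```text
time_s: 8.75
eef_pos: [0.5486, 0.0123, 0.0813]
eef_rot: [0.001, 0.484, 0.875, 0.001]
wrist_force: [1.2, 1.9, 6.5]
opening: 0.45
```

```bash
python3 -c "
from h import *
mean()"
```

```text
t 9.20 turn 0.652 Tz -0.025 j6 0.032 F [1.  1.1 5.6] p [0.5487 0.0123 0.0814] | Tz rng -0.25 0.22
```

Request:
step_arm(
  targets="0 0 0 0 0 0.03; 0 0 0 0 0 0.06",
)

```text
time_s: 9.45
eef_pos: [0.5488, 0.0123, 0.0814]
eef_rot: [0.001, 0.51, 0.86, 0.001]
wrist_force: [1.2, 0.7, 5.1]
opening: 0.449
```

```bash
python3 -c "
from h import *
mean()"
```

```text
t 9.90 turn 0.712 Tz 0.021 j6 -0.002 F [2.4 2.1 5.5] p [0.5487 0.0123 0.0814] | Tz rng -0.23 0.22
```

Request:
step_arm(
  targets="0 0 0 0 0 0.03; 0 0 0 0 0 0.06",
)

```text
time_s: 10.15
eef_pos: [0.5488, 0.0124, 0.0814]
eef_rot: [0.001, 0.535, 0.845, 0.001]
wrist_force: [2.2, 1.6, 6.2]
opening: 0.45
```

```bash
python3 -c "
from h import *
mean()"
```

```text
t 10.60 turn 0.772 Tz -0.021 j6 -0.004 F [2.8 2.2 5.8] p [0.5488 0.0124 0.0814] | Tz rng -0.18 0.14
```

Request:
step_arm(
  targets="0 0 0 0 0 0.03; 0 0 0 0 0 0.06",
)

```text
time_s: 10.85
eef_pos: [0.5489, 0.0124, 0.0814]
eef_rot: [0.001, 0.561, 0.828, 0.001]
wrist_force: [3.6, 2.9, 5.3]
opening: 0.453
```

```bash
python3 -c "
from h import *
mean()"
```

```text
t 11.30 turn 0.833 Tz -0.059 j6 -0.023 F [3.5 2.8 5.7] p [0.5489 0.0124 0.0814] | Tz rng -0.22 0.06
```

Request:
step_arm(
  targets="0 0 0 0 0 0.03; 0 0 0 0 0 0.06",
)

```text
time_s: 11.55
eef_pos: [0.549, 0.0124, 0.0814]
eef_rot: [0.001, 0.585, 0.811, 0.001]
wrist_force: [3.6, 2.1, 6.0]
opening: 0.447
```

```bash
python3 -c "
from h import *
mean()"
```

```text
t 12.00 turn 0.893 Tz -0.067 j6 -0.045 F [4.1 2.9 5.4] p [0.549  0.0124 0.0814] | Tz rng -0.25 0.11
```

Request:
step_arm(
  targets="0 0 0 0 0 0.02; 0 0 0 0 0 0.04",
)

```text
time_s: 12.25
eef_pos: [0.5491, 0.0125, 0.0814]
eef_rot: [0.002, 0.601, 0.799, 0.001]
wrist_force: [7.9, 3.3, 4.0]
opening: 0.45
```

```bash
python3 -c "
from h import *
mean(10)"; tail -3 log.txt
```

```text
t 12.75 turn 0.933 Tz -0.098 j6 -0.064 F [4.7 3.2 5.3] p [0.5491 0.0125 0.0814] | Tz rng -0.26 0.05
([np.float64(-0.05600781607734369), np.float64(-0.0839385228807321), np.float64(-0.03923703612226881), np.float64(0.018018267056658557), np.float64(-0.2237660640881995), np.float64(-0.07866795876435356), np.float64(0.05878819636077291), np.float64(0.0475748258186693), np.float64(-0.17518068432843198)], [np.float64(-0.17903960309922695), np.float64(0.15356796327978373), np.float64(0.12284862343221903), np.float64(-0.05865465151146054), np.float64(-0.12075291015207767), np.float64(0.0033454351796535775), np.float64(0.06732651265338063), np.float64(-0.0659497082233429), np.float64(-0.12706280685961246)])
([np.float64(-0.24674432347171646), np.float64(0.1006513276399042), np.float64(-0.11678403170719977), np.float64(-0.06810929987729498), np.float64(0.05887668173462861), np.float64(-0.2030585455973255), np.float64(-0.116955314743003), np.float64(0.10941888972313142), np.float64(-0.12442323766585915)], [np.float64(-0.2881054859608412), np.float64(0.2656750660389662), np.float64(-0.039841539
[... 198 characters left out ...]
85656574368477)])
([np.float64(-0.26384119639228915), np.float64(-0.012534214268671679), np.float64(0.04869726435152164), np.float64(-0.15512911081547237), np.float64(-0.13799721093603148), np.float64(-0.07512438238585459), np.float64(0.02492046533216822), np.float64(-0.08334731606080018), np.float64(-0.20505872356399998), np.float64(-0.11979450831908997)], [np.float64(-0.2059289300814271), np.float64(0.16553120221942663), np.float64(-0.04842211143113673), np.float64(-0.1348340604454279), np.float64(-0.07308788364753127), np.float64(-0.002116064279107377), np.float64(-0.053178006783127785), np.float64(-0.15069407410919666), np.float64(-0.1090903370641172), np.float64(-0.026840954669751227)])
```

Request:
step_arm(
  targets="0 0 0 0 0 0.02; 0 0 0 0 0 0.04",
)

```text
time_s: 13.0
eef_pos: [0.5491, 0.0125, 0.0814]
eef_rot: [0.001, 0.617, 0.787, 0.001]
wrist_force: [4.7, 3.3, 6.4]
opening: 0.455
```

```bash
python3 -c "
from h import *
mean(10)"
```

```text
t 13.50 turn 0.973 Tz -0.110 j6 -0.092 F [4.9 3.2 5. ] p [0.5491 0.0125 0.0814] | Tz rng -0.26 -0.00
```

Request:
step_arm(
  targets="0 0 0 0 0 0.02; 0 0 0 0 0 0.04",
)

```text
time_s: 13.75
eef_pos: [0.5492, 0.0125, 0.0814]
eef_rot: [0.002, 0.633, 0.774, 0.001]
wrist_force: [5.7, 3.0, 5.1]
opening: 0.451
```

```bash
python3 -c "
from h import *
mean(10)"
```

```text
t 14.25 turn 1.013 Tz -0.078 j6 -0.066 F [5.3 3.4 4.6] p [0.5492 0.0125 0.0814] | Tz rng -0.21 -0.00
```

Request:
step_arm(
  targets="0 0 0 0 0 0; 0 0 0 0 0 0; 0 0 0 0 0 0; 0 0 0 0 0 0; 0 0 0 0 0 0",
  grip=58,
)

```text
time_s: 14.88
eef_pos: [0.5473, 0.0122, 0.0802]
eef_rot: [-0.0, 0.632, 0.775, -0.0]
wrist_force: [0.3, 0.3, -0.4]
opening: 0.58
```

```bash
python3 -c "
from h import *
c=snap('wrist','pics/w2.png');st();st()
snap('top','pics/t2.png')"
```

```text
t 14.93 p [0.5473 0.0122 0.0802] yaw 1.773 down [-2.e-04 -0.e+00 -1.e+00] F [-0.28  0.62 -0.58] T [ 0.017 -0.022 -0.053] op 0.584 q [-0.195  0.307  1.789 -0.     1.046 -0.397]
t 14.93 p [0.5473 0.0122 0.0802] yaw 1.773 down [-2.e-04 -0.e+00 -1.e+00] F [-0.28  0.62 -0.58] T [ 0.017 -0.022 -0.053] op 0.584 q [-0.195  0.307  1.789 -0.     1.046 -0.397]
```

View pics/w2.png

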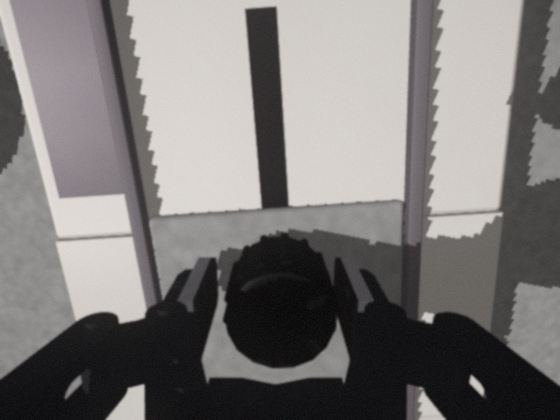

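Request:
step_arm(
  targets="0 1.8 0 0 0 0; 0 1.8 0 0 0 0",
)

```text
time_s: 15.22
eef_pos: [0.5493, 0.0126, 0.0803]
eef_rot: [0.0, 0.632, 0.775, 0.0]
wrist_force: [-0.6, 0.4, 0.2]
opening: 0.577
```

Request:
step_arm(
  targets="0 0 0 0 0 0; 0 0 0 0 0 0; 0 0 0 0 0 0; 0 0 0 0 0 0; 0 0 0 0 0 0",
  grip=0,
)

```text
time_s: 15.85
eef_pos: [0.5495, 0.0126, 0.0807]
eef_rot: [0.0, 0.632, 0.775, 0.0]
wrist_force: [-0.3, 1.8, 5.3]
opening: 0.454
```

```bash
cat >> h.py <<'E'
A=0.271
X=np.array([np.cos(A),np.sin(A),0]);Y=np.array([-np.sin(A),np.cos(A),0])
def fy(n=5):
    F=[];T=[]
    for i in range(n):
        if i: optics.camera("top")
        o=ctrl.get_obs();F.append(o["wrist_force"]);T.append(o["torque"][2])
    f=np.mean(F,0);p=o["eef_pos"]-[.5462,.0118,0]
    print("t %.2f Fx %.1f Fy %.1f Fz %.1f Tz %.3f | px %.4f py %.4f z %.4f op %.3f"%(o["time_s"],f@X,f@Y,f[2],np.mean(T),p@X,p@Y,p[2],o["opening"]))
E
python3 -c "
from h import *
fy(9)"
```

```text
t 16.25 Fx 0.3 Fy 1.2 Fz 5.2 Tz -0.065 | px 0.0034 py -0.0001 z 0.0807 op 0.448
```

Request:
step_arm(
  targets="1 0 0 0 0 0; 2 -0.1 0 0 0 0; 3 -0.2 0 0 0 0",
)

```text
time_s: 16.62
eef_pos: [0.5488, 0.0149, 0.0807]
eef_rot: [0.001, 0.632, 0.775, -0.0]
wrist_force: [0.7, -1.4, 3.9]
opening: 0.453
```

```bash
python3 -c "
from h import *
fy(5)"
```

```text
t 16.82 Fx 0.4 Fy -1.6 Fz 5.0 Tz -0.085 | px 0.0033 py 0.0025 z 0.0806 op 0.447
```

Request:
step_arm(
  targets="0.5 0 0 0 0 0; 1 -0.1 0 0 0 0",
)

```text
time_s: 17.08
eef_pos: [0.5486, 0.0159, 0.0807]
eef_rot: [0.001, 0.632, 0.775, 0.0]
wrist_force: [0.8, -2.3, 5.1]
opening: 0.453
```

```bash
python3 -c "
from h import *
fy(5)"
```

```text
t 17.27 Fx 0.2 Fy -2.0 Fz 4.8 Tz -0.062 | px 0.0034 py 0.0034 z 0.0807 op 0.451
```

Request:
step_arm(
  targets="0.5 0 0 0 0 0; 1 -0.1 0 0 0 0",
)

```text
time_s: 17.52
eef_pos: [0.5483, 0.0169, 0.0807]
eef_rot: [0.001, 0.632, 0.775, 0.0]
wrist_force: [1.9, -1.3, 5.0]
opening: 0.457
```

```bash
python3 -c "
from h import *
fy(5)"
```

```text
t 17.73 Fx 0.3 Fy -1.5 Fz 5.4 Tz -0.087 | px 0.0034 py 0.0044 z 0.0807 op 0.452
```

Request:
step_arm(
  targets="0.5 0 0 0 0 0; 1 -0.1 0 0 0 0",
)

```text
time_s: 17.98
eef_pos: [0.548, 0.0179, 0.0807]
eef_rot: [0.001, 0.632, 0.775, 0.0]
wrist_force: [0.9, -1.0, 5.6]
opening: 0.455
```

```bash
python3 -c "
from h import *
fy(4)"
```

```text
t 18.12 Fx 0.3 Fy -1.9 Fz 5.7 Tz -0.070 | px 0.0034 py 0.0055 z 0.0807 op 0.453
```

Request:
step_arm(
  targets="0.5 0 0 0 0 0; 1 -0.1 0 0 0 0",
)

```text
time_s: 18.38
eef_pos: [0.5477, 0.0189, 0.0807]
eef_rot: [0.001, 0.632, 0.775, 0.0]
wrist_force: [1.6, -1.5, 3.6]
opening: 0.45
```

```bash
python3 -c "
from h import *
fy(4)"
```

```text
t 18.52 Fx 0.6 Fy -1.4 Fz 4.4 Tz -0.065 | px 0.0034 py 0.0065 z 0.0807 op 0.454
```

Request:
step_arm(
  targets="0.5 0 0 0 0 0; 1 -0.1 0 0 0 0",
)

```text
time_s: 18.77
eef_pos: [0.5475, 0.0199, 0.0807]
eef_rot: [0.001, 0.632, 0.775, 0.0]
wrist_force: [1.5, -0.7, 4.6]
opening: 0.449
```

```bash
python3 -c "
from h import *
fy(4)"
```

```text
t 18.93 Fx 1.3 Fy -1.6 Fz 5.1 Tz -0.078 | px 0.0034 py 0.0075 z 0.0807 op 0.453
```

Request:
step_arm(
  targets="0.5 0 0 0 0 0; 1 -0.1 0 0 0 0",
)

```text
time_s: 19.18
eef_pos: [0.5471, 0.0209, 0.0807]
eef_rot: [0.001, 0.632, 0.775, 0.0]
wrist_force: [0.7, -1.6, 4.9]
opening: 0.449
```

```bash
python3 -c "
from h import *
fy(4)"
```

```text
t 19.32 Fx 0.6 Fy -2.3 Fz 4.8 Tz -0.079 | px 0.0033 py 0.0086 z 0.0807 op 0.452
```

Request:
step_arm(
  targets="0.5 0 0 0 0 0; 1 -0.1 0 0 0 0; 1.5 -0.1 0 0 0 0",
)

```text
time_s: 19.7
eef_pos: [0.5467, 0.0224, 0.0807]
eef_rot: [0.001, 0.632, 0.775, 0.0]
wrist_force: [0.1, -1.5, 5.6]
opening: 0.453
```

```bash
python3 -c "
from h import *
fy(4)"
```

```text
t 19.85 Fx 0.5 Fy -2.0 Fz 5.6 Tz -0.099 | px 0.0034 py 0.0101 z 0.0807 op 0.453
```

Request:
step_arm(
  targets="1 -0.1 0 0 0 0; 2 -0.1 0 0 0 0",
)

```text
time_s: 20.1
eef_pos: [0.5462, 0.0244, 0.0807]
eef_rot: [0.001, 0.632, 0.775, 0.0]
wrist_force: [0.3, -1.8, 5.1]
opening: 0.45
```

```bash
python3 -c "
from h import *
fy(5)"
```

```text
t 20.30 Fx 0.9 Fy -2.0 Fz 5.4 Tz -0.075 | px 0.0033 py 0.0122 z 0.0807 op 0.452
```

Request:
step_arm(
  targets="3 -0.2 0 0 0 0; 8 -0.5 0 0 0 0; 13 -0.9 0 0 0 0; 18 -1.2 0 0 0 0; 23 -1.6 0 0 0 0; 28 -1.9 0 0 0 0; 33 -2.3 0 0 0 0; 38 -2.6 0 0 0 0",
)

```text
time_s: 21.3
eef_pos: [0.536, 0.0612, 0.0806]
eef_rot: [0.001, 0.632, 0.775, 0.0]
wrist_force: [1.4, -2.6, 6.1]
opening: 0.452
```

```bash
python3 -c "
from h import *
fy(2)"
```

```text
t 21.35 Fx 0.8 Fy -2.1 Fz 5.8 Tz -0.112 | px 0.0034 py 0.0509 z 0.0807 op 0.454
```

Request:
step_arm(
  targets="5 -0.3 0 0 0 0; 10 -0.7 0 0 0 0; 15 -1 0 0 0 0; 20 -1.4 0 0 0 0; 25 -1.7 0 0 0 0; 30 -2.1 0 0 0 0; 35 -2.4 0 0 0 0; 40 -2.8 0 0 0 0",
)

```text
time_s: 22.35
eef_pos: [0.5253, 0.0998, 0.0807]
eef_rot: [0.001, 0.632, 0.775, 0.0]
wrist_force: [1.0, -1.6, 4.8]
opening: 0.451
```

```bash
python3 -c "
from h import *
fy(4)"
```

```text
t 22.50 Fx 1.0 Fy -0.6 Fz 6.0 Tz -0.101 | px 0.0033 py 0.0910 z 0.0806 op 0.452
```

Now approach the stop 1 mm per row.

Request:
step_arm(
  targets="1 -0.1 0 0 0 0; 2 -0.1 0 0 0 0; 3 -0.2 0 0 0 0; 4 -0.3 0 0 0 0; 5 -0.3 0 0 0 0; 6 -0.4 0 0 0 0",
)

```text
time_s: 23.25
eef_pos: [0.5236, 0.1056, 0.0807]
eef_rot: [0.001, 0.632, 0.775, 0.0]
wrist_force: [1.9, -1.7, 5.9]
opening: 0.453
```

```bash
python3 -c "
from h import *
fy(2)"
```

```text
t 23.30 Fx 0.8 Fy -2.5 Fz 5.7 Tz -0.055 | px 0.0034 py 0.0965 z 0.0807 op 0.453
```

Request:
step_arm(
  targets="1 -0.1 0 0 0 0; 2 -0.1 0 0 0 0",
)

```text
time_s: 23.55
eef_pos: [0.5231, 0.1075, 0.0807]
eef_rot: [0.001, 0.632, 0.775, 0.0]
wrist_force: [1.1, -3.2, 5.3]
opening: 0.452
```

```bash
python3 -c "
from h import *
fy(3)"
```

```text
t 23.65 Fx 0.4 Fy -2.2 Fz 5.9 Tz -0.070 | px 0.0034 py 0.0985 z 0.0807 op 0.453
```

Request:
step_arm(
  targets="0.5 0 0 0 0 0; 1 -0.1 0 0 0 0",
)

```text
time_s: 23.9
eef_pos: [0.5228, 0.1085, 0.0807]
eef_rot: [0.001, 0.632, 0.775, 0.0]
wrist_force: [1.5, -2.3, 5.4]
opening: 0.453
```

```bash
python3 -c "
from h import *
fy(3)"
```

```text
t 24.00 Fx 0.6 Fy -2.4 Fz 5.6 Tz -0.092 | px 0.0033 py 0.0994 z 0.0807 op 0.453
```

Request:
step_arm(
  targets="0.5 0 0 0 0 0; 1 -0.1 0 0 0 0",
)

```text
time_s: 24.25
eef_pos: [0.5226, 0.1091, 0.0807]
eef_rot: [0.001, 0.632, 0.775, 0.0]
wrist_force: [2.3, -5.1, 5.8]
opening: 0.454
```

```bash
python3 -c "
from h import *
fy(3)"
```

```text
t 24.35 Fx 0.8 Fy -4.1 Fz 5.8 Tz -0.107 | px 0.0033 py 0.1001 z 0.0807 op 0.457
```

Request:
step_arm(
  targets="0.5 0 0 0 0 0; 1 -0.1 0 0 0 0",
)

```text
time_s: 24.6
eef_pos: [0.5226, 0.1092, 0.0807]
eef_rot: [0.001, 0.632, 0.775, -0.0]
wrist_force: [2.7, -7.7, 4.7]
opening: 0.456
```

```bash
python3 -c "
from h import *
fy(3)"
```

```text
t 24.70 Fx 0.4 Fy -7.5 Fz 4.4 Tz -0.058 | px 0.0034 py 0.1001 z 0.0807 op 0.457
```

Request:
step_arm(
  targets="0 0 0 0 0 0; 0 0 0 0 0 0; 0 0 0 0 0 0; 0 0 -20 0 0 0; 0 0 -50 0 0 0; 0 0 -90 0 0 0; 0 0 -120 0 0 0; 0 0 -120 0 0 0",
  grip=60,
)

```text
time_s: 25.7
eef_pos: [0.5233, 0.1108, 0.203]
eef_rot: [0.002, 0.632, 0.775, 0.002]
wrist_force: [-0.3, -1.0, -0.9]
opening: 0.596
```

Run:
```python
from h import *
st()
import pickle
c=snap("top","pics/t3.png");w=snap("wrist","pics/w3.png");pickle.dump((c,w),open("c3.pkl","wb"))
cv2.imwrite("pics/t3z.png",cv2.resize(c["image"][140:280,190:400,::-1],None,fx=3.8,fy=3.8,interpolation=cv2.INTER_CUBIC))
b=np.array([.5462,.0118,0])-.05*Y
print("reset pred",b,proj(c,b+[0,0,.062]),proj(w,b+[0,0,.062]))
```

```text
t 25.7 p [0.5233 0.1108 0.203 ] yaw 1.773 down [ 5.3e-03  1.0e-04 -1.0e+00] F [-0.3  -0.97 -0.86] T [-0.014 -0.036 -0.037] op 0.596 q [-0.013  0.115  1.741  0.     1.28  -0.216]
reset pred [ 0.55958475 -0.03637518  0.        ] [309.91698293 203.73194703] [282.89772177 355.12514347]
```

View pics/t3z.png

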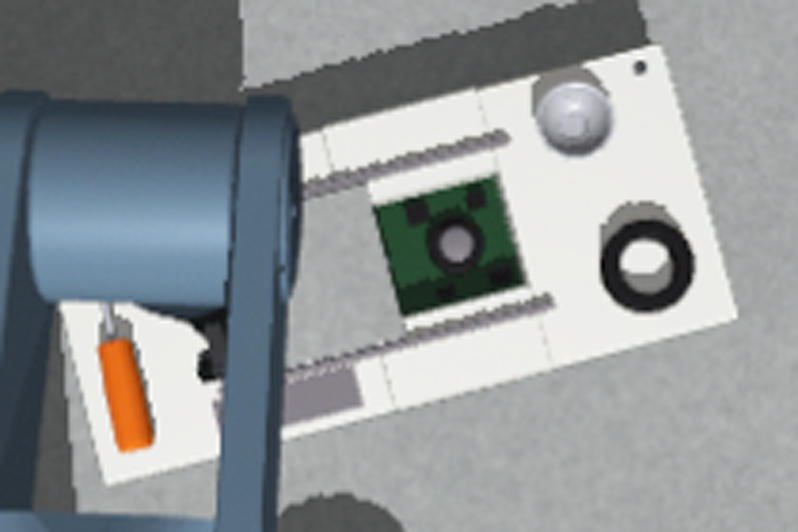

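View pics/w3.png

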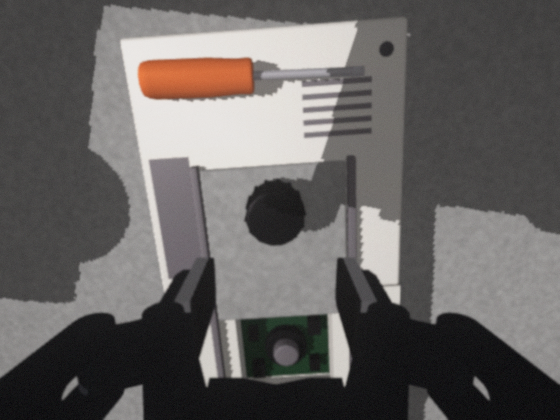

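Run:
```python
from h import *
import pickle
c,w=pickle.load(open("c3.pkl","rb"))
im=c["image"][195:215,300:322].astype(int)
sat=im.max(2)-im.min(2); m=((im.max(2)>110)&(sat<30)).astype(np.uint8)
n,l,s,ce=cv2.connectedComponentsWithStats(m)
for k in range(1,n): print(s[k],ce[k]+[300,195],onz(c,ce[k]+[300,195],.062))
im=w["image"][325:380,260:315].astype(int)
sat=im.max(2)-im.min(2); m=((im.max(2)>85)&(sat<30)).astype(np.uint8)
n,l,s,ce=cv2.connectedComponentsWithStats(m)
for k in range(1,n):
  if s[k][4]>50: print(s[k],ce[k]+[260,325],onz(w,ce[k]+[260,325],.062))
o=st();x=np.array([.560,-.0363,.09])
print(rel(x,1.773).round(3))
```

```text
[ 6  6  8  8 50] [309.84 204.22] [ 0.55829369 -0.03618569  0.062     ]
[ 14  20  23  20 367] [284.77111717 354.41689373] [ 0.56111246 -0.0352827   0.062     ]
[  1  48  54   7 243] [289.83950617 376.27983539] [ 0.5707812  -0.05795544  0.062     ]
t 25.8 p [0.5213 0.1107 0.1997] yaw 1.773 down [-6.e-04  1.e-04 -1.e+00] F [ 0.5  -0.64  0.  ] T [-0.018  0.027  0.042] op 0.602 q [-0.014  0.118  1.744  0.     1.28  -0.216]
[-1.51848e+02  8.46100e+00  1.09667e+02 -1.00000e-03 -0.00000e+00
  0.00000e+00]
```

Request:
step_arm(
  targets="-40 2.2 0 0 0 0; -80 4.4 0 0 0 0; -120 6.6 0 0 0 0; -152 8.5 10 0 0 0; -152 8.5 40 0 0 0; -152 8.5 80 0 0 0; -152 8.5 110 0 0 0; -152 8.5 120 0 0 0",
  grip=0,
)

```text
time_s: 26.8
eef_pos: [0.5577, -0.0358, 0.0765]
eef_rot: [-0.003, 0.632, 0.775, -0.001]
wrist_force: [-1.3, 0.6, -0.4]
opening: -0.004
```

```bash
python3 -c "
from h import *
optics.camera('top');o=st();print(rel([.56,-.036,.062],1.773).round(2)); snap('wrist','pics/w4.png');snap('scene','pics/s4.png')
cv2.imwrite('pics/s4z.png',cv2.resize(cv2.imread('pics/s4.png')[165:300,190:360],None,fx=4.4,fy=4.4))"
```

```text
t 26.85 p [ 0.5581 -0.0359  0.0767] yaw 1.773 down [-0.0059  0.0017 -1.    ] F [-0.38  0.33 -0.33] T [0.031 0.043 0.007] op -0.0 q [-0.277  0.339  1.755  0.     1.054 -0.479]
[-4.800e-01  1.970e+00  1.468e+01 -1.000e-02 -0.000e+00 -0.000e+00]
```

View pics/s4z.png

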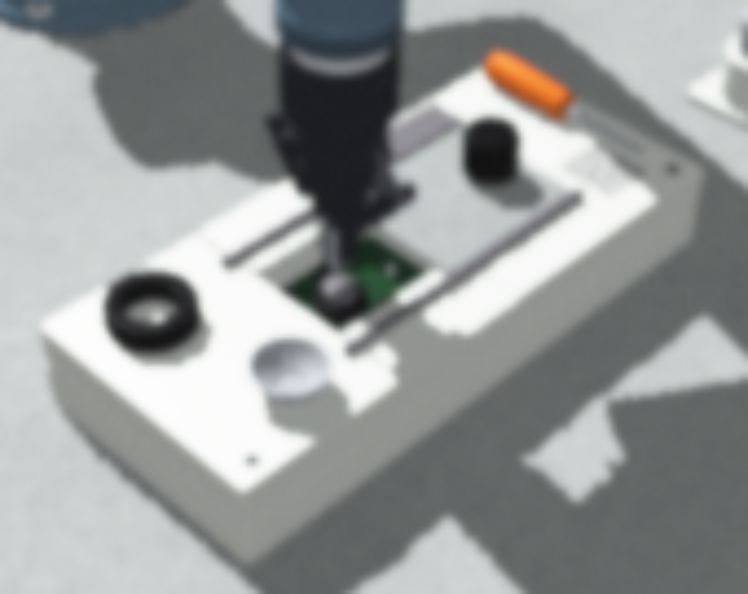

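View pics/w4.png

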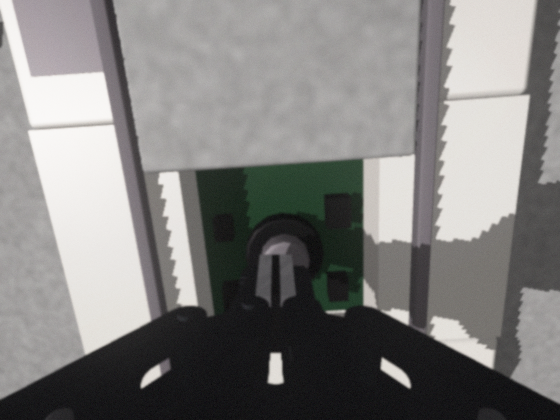

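Request:
step_arm(
  targets="0 1 5 0 0 0; 0 1 8 0 0 0; 0 1 8 0 0 0; 0 1 8 0 0 0",
)

```text
time_s: 27.45
eef_pos: [0.5617, -0.0365, 0.0726]
eef_rot: [0.0, 0.632, 0.775, 0.0]
wrist_force: [-0.4, 0.1, 0.7]
opening: -0.001
```

```bash
python3 -c "
from h import *
o=st();print(rel([.56,-.036,.062],1.773).round(2)); snap('wrist','pics/w5.png')
cv2.imwrite('pics/w5z.png',cv2.resize(cv2.imread('pics/w5.png')[190:310,200:370],None,fx=4.5,fy=4.5))"
```

```text
t 27.45 p [ 0.5617 -0.0365  0.0726] yaw 1.773 down [ 5.e-04 -2.e-04 -1.e+00] F [-0.35  0.08  0.69] T [ 0.055  0.034 -0.054] op -0.001 q [-0.276  0.348  1.752 -0.     1.04  -0.478]
[ 0.81 -1.58 10.6   0.    0.   -0.  ]
```

View pics/w5z.png

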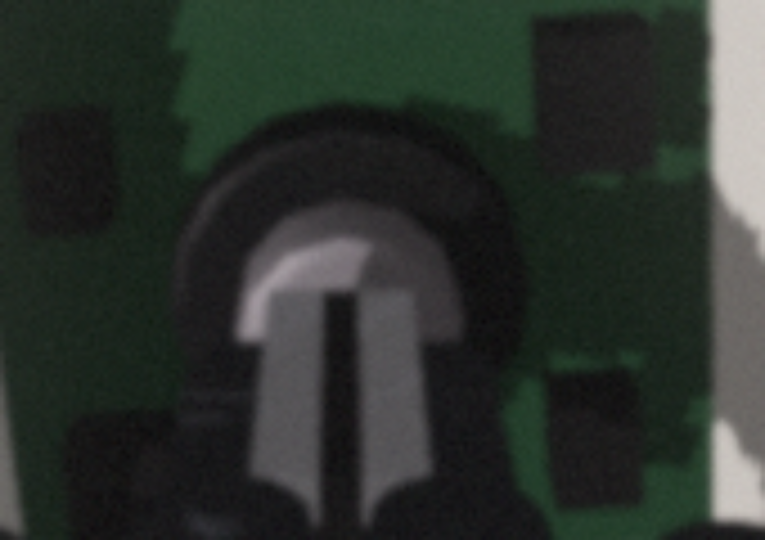

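Request:
step_arm(
  targets="0 0.4 4 0 0 0; 0 0.4 8 0 0 0; 0 0.4 10 0 0 0; 0 0.4 12 0 0 0; 0 0.4 14 0 0 0; 0 0.4 15 0 0 0; 0 0.4 15 0 0 0",
)

```text
time_s: 28.38
eef_pos: [0.5617, -0.0363, 0.0573]
eef_rot: [-0.0, 0.632, 0.775, -0.0]
wrist_force: [-3.2, 0.8, 4.1]
opening: 0.004
```

```bash
python3 -c "
from h import *
fy(3)"
```

```text
t 28.48 Fx -2.9 Fy 1.5 Fz 4.1 Tz -0.007 | px 0.0022 py -0.0505 z 0.0574 op 0.004
```

Request:
step_arm(
  targets="0 0 1 0 0 0; 0 0 2 0 0 0; 0 0 2 0 0 0",
)

```text
time_s: 28.85
eef_pos: [0.562, -0.0363, 0.056]
eef_rot: [0.0, 0.632, 0.775, 0.0]
wrist_force: [-5.5, 1.1, 10.2]
opening: 0.004
```

```bash
python3 -c "
from h import *
fy(3)"
```

```text
t 28.95 Fx -4.2 Fy 2.5 Fz 10.1 Tz -0.025 | px 0.0024 py -0.0506 z 0.0560 op -0.000
```

Request:
step_arm(
  targets="0 0 1 0 0 0; 0 0 1 0 0 0",
)

```text
time_s: 29.2
eef_pos: [0.5621, -0.0364, 0.0558]
eef_rot: [0.0, 0.632, 0.775, -0.0]
wrist_force: [-8.4, 1.8, 16.9]
opening: 0.006
```

```bash
python3 -c "
from h import *
fy(3)"
```

```text
t 29.30 Fx -7.5 Fy 3.9 Fz 17.0 Tz 0.007 | px 0.0024 py -0.0507 z 0.0558 op 0.004
```

Bottomed (force climbs steeply while z stays put). Now retreat straight up and clear.

Request:
step_arm(
  targets="0 0 -5 0 0 0; 0 0 -15 0 0 0; 0 0 -40 0 0 0; 0 0 -80 0 0 0; 0 0 -120 0 0 0; 0 0 -160 0 0 0; 0 0 -180 0 0 0; 0 0 -180 0 0 0",
)

```text
time_s: 30.3
eef_pos: [0.5634, -0.0367, 0.2364]
eef_rot: [0.002, 0.632, 0.775, 0.001]
wrist_force: [-0.1, -0.1, -0.3]
opening: 0.001
```

Request:
step_arm(
  targets="-30 0 0 0 0 0; -80 0 0 0 0 0; -130 0 0 0 0 0; -180 0 0 0 0 0; -220 0 0 0 0 0; -220 0 0 0 0 0; -220 0 0 0 0 0",
)

```text
time_s: 31.18
eef_pos: [0.6054, -0.2511, 0.2325]
eef_rot: [-0.001, 0.632, 0.775, 0.0]
wrist_force: [0.1, -0.2, 0.1]
opening: 0.003
```

Run:
```python
from h import *
st()
c=snap("top","pics/t6.png");cv2.imwrite("pics/t6z.png",cv2.resize(c["image"][140:280,190:400,::-1],None,fx=3.8,fy=3.8,interpolation=cv2.INTER_CUBIC))
s=snap("scene","pics/s6.png")
im=c["image"];roi=im[200:235,240:270].max(2);m=(roi<35).astype(np.uint8)
n,l,st_,ce=cv2.connectedComponentsWithStats(m);k=1+np.argmax(st_[1:,4]);p=onz(c,ce[k]+[240,200],.1)-[.5462,.0118,0];print(st_[k],ce[k]+[240,200],p@X,p@Y)
```

```text
t 31.18 p [ 0.6054 -0.2511  0.2325] yaw 1.773 down [-0.0021  0.0018 -1.    ] F [ 0.1  -0.16  0.09] T [ 0.003  0.055 -0.017] op 0.003 q [-0.574  0.358  1.385  0.     1.401 -0.776]
[18 15  3  8  9] [259.55555556 218.66666667] -0.008383695298420885 0.08557684850315808
```

View pics/t6z.png

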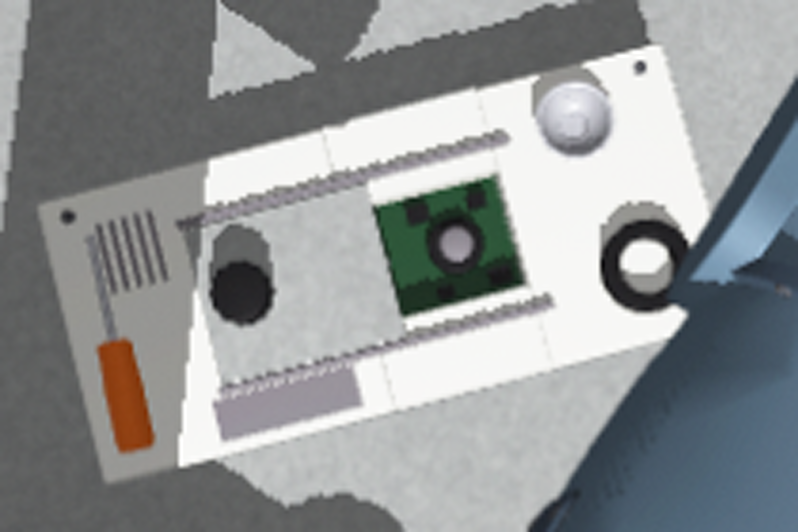

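View pics/s6.png

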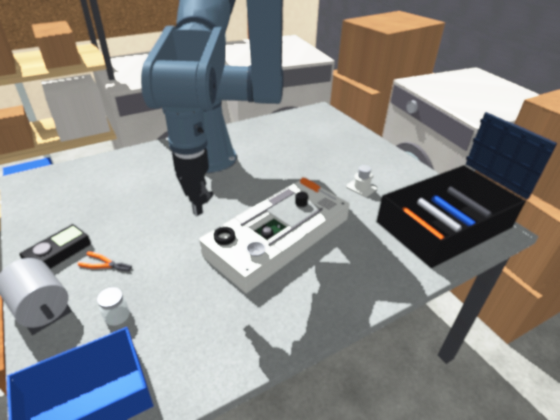

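Run:
```python
from h import *
c=optics.camera("top")
for u in [(386,255),(242,291)]:
    p=onz(c,((u[0]+.5)/3.8-.5+190,(u[1]+.5)/3.8-.5+140),.1)-[.5462,.0118,0];print(p@X,p@Y)
print(ticket.hand_in())
```

```text
0.0006169062263016915 0.00043367166959994944
0.0016808348401139393 0.09934586654128522
the job is handed in; nothing more can be done
None
```

I turned the knob to its notch, slid the hatch fully open, pressed the reset button to the bottom and let go, then handed the job in at about 31 s.

- **Knob:** I turned it clockwise about 1.01 rad. The averaged torque dipped from about 0 to -0.11 N m near 0.97 rad and began to recover. I let go there so the knob could settle into the notch, then gripped it again.
- **Hatch:** It slid with about 2 N of drag and showed no lock force. At 100 mm it met the stop, where the force rose to about 7.5 N. The last top picture puts it 98.9 mm from where it started, within calibration error.
- **Reset button:** It bottomed with the fingertip about 6 mm below the button's expected top. The force rose from 10 to 17 N while the height stayed put. Some 8 N of that was sideways force.
- **Last pictures:** The hatch is open, and the tape, dish, screwdriver, pliers, pump and jar look unmoved. I judged these by eye and did not measure them. The arm is clear of everything.

**Less certain:** The single torque readings swung by about ±0.3 N m while I gripped the knob, so the dip shows only in the averages. Torque stayed near -0.07 N m during the slide. I read that as sensor bias, since a free-gripper reading was also about -0.05. The notch is confirmed mainly by the hatch sliding freely, not by a sharp torque reading.

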